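# Draw the spent cold plate from under the vial boxes and lay it in the chiller

### The arm

A 6-joint arm with a two-finger parallel gripper is mounted at the origin on the work surface. World frame = base frame: x ahead of the robot, y to its left, z up, the work surface at z = 0. Lengths are in m, angles in rad, forces in N, time in s.
With the tool pointing down it reaches from about 0.225 to 0.875 m from the base axis. Payload 3.4 kg.
Tool frame: the origin (TCP) lies between the finger pads; the fingertips stand 25 mm ahead of it and the grasp point (between the pads) lies 6 mm ahead of it (manip.tips_ahead is the distance from the TCP to the fingertips, in m); z points along the fingers, x is the direction in which the jaws open and shut, and the axes are right-handed (so a half turn about z gives the same grasp; the last joint's range is limited). The gripper opens to 85 mm and grips with 20 to 120 N. Pads are 22 mm wide; open, the fingers measure 114 mm over their backs; the gripper's body (76 mm by 85 mm) begins 54 mm behind the grasp point. The pads swing forward as they close: fully open they stand 13 mm farther back than shut.
Start: joints at [-1.303, 0.276, 1.505, -0, 1.361, -0.121], TCP at [0.218, -0.532, 0.256] pointing down, gripper open.
Joint ranges: [-2.89, 2.89], [-0.75, 2.08], [0.22, 2.7], [-1.18, 4.32], [0.11, 2.71], [-2.7, 2.7]. Speed limits (rad/s): [2.57, 2.57, 3.14, 3.14, 3.14, 3.14].

### API

Orientations are given as a unit quaternion [w, x, y, z].
In Python, from rig import manip gives the robot as it stands. The module is installed in compiled form; this text tells all that it offers.
- The arm moves only by the tool send_rows, never from a script. Its argument "plan" is a list of rows, each an object with "linear": the shift along the tool's x, y, z in m, a list of three; "delta_rot": the turn, a rotation vector about the tool's x, y, z in degrees, a list of three; "fingers": the finger opening in m, from 0 to 0.0854. A call has 1 to 12 rows; each row shifts and turns the pose as measured when the row begins, along the tool's axes as they then stand; what a row does not reach is not made up. A row lasts 1/12 s, in which the tool goes at most 41.7 mm and 7.16 degrees, less where a joint would pass 70% of its speed; a pose out of reach is approached as far as the arm can. A call with a gripper value outside its range is refused whole. The fingers move at their own pace and stop on an object; "force" is the grip in N (left out, the last holds). Time passes only in rows, so rows that do not move let the fingers close. It gives the time, the measured TCP pose, the force and the opening at its end, in the units of the state.
- manip.get_state(): the state, without advancing time (a new reading comes with each control period).
- manip.get_image(name): name is "scene" or "top" or "wrist"; returns the picture (420x560x3 uint8, red, green, blue); there is no depth.
- manip.camera_info(name): a dict with "K" (3x3 intrinsics, pixels), "rvec" (rotation vector, rad) and "tvec" (3), from world to camera coordinates, as OpenCV has them. Camera axes: x right, y down, z forward; pixel columns grow to the right and rows downward; lengths in m; the calibration is good to about 2 mm. A picture is of the moment at which its call begins: read the wrist's pose just before it. camera_info takes no time and is no camera call; for the wrist camera it gives the pose at the moment of the call.
- manip.sign_off(): hands the job in, once; it reports no verdict.
Trained networks look in the newest picture that a camera, given by its name, has taken for a name from the list of things; names that differ only in an ending like _2 or _b are one class to them, and where a whole thing is asked for, a point or a joint stands for the part that bears it (a point fixed in the world has none). Each returns a list of dicts, best first, with "p" (0 to 1); they miss things now and then, are a little off and sometimes report something else, mostly with a low value. They report only what shows in the picture. A call takes as long as a camera call. They do not tell look-alikes from the thing itself.
- manip.find_in(thing, camera): "extent" ([left, top, right, bottom] in pixels, round what is visible of it).
- manip.masks_of(thing, camera): "pixels" (420x560 bool, what is visible of it) and "extent" ([left, top, right, bottom] in pixels, round what is visible of it).
The state is a dict: "clock": time; "qpos": joint angles; "qd": joint speeds; "effort": joint torques, N m; "position": TCP position; "ee_rot": TCP orientation; "contact_force": force on the tool from outside, world axes, zero at the start; "moment": the same for the moment, N m; "width": finger opening in m.
Only numpy, scipy, OpenCV 4.12 (cv2) and the standard library are available. Lean on these libraries where they do the work, as an engineer would, in place of code of your own. Each camera call takes 0.05 s, during which the arm holds its last target. There are 200 camera calls.

### The job

The cold plate under the stack of vial boxes is spent. Ease it forward from under them by pressing on its thumb pad and dragging, gently, since its shell is thin; once its front is out past the rims, take it by the sides, draw it clear of the boxes before lifting it, and lay it flat in the tray on top of the bench chiller. Leave the three boxes standing stacked on their stand, and the other things on the bench where they are.

Things in the scene. Friction and masses are not known exactly. Their poses are not given: they have to be found in the camera images.
- stand: Fixed dull-metal stand of the boxes, 150 mm wide (y), on screw feet: its height differs at each start (origin 8 to 16 mm above the bench). Origin at the underside of its 6 mm floor; z up, +x to the rear, -x the way the plate comes out. A channel 67 mm wide runs along x, floor at z = 6 mm, from a closed rear wall at x = 87 mm to the mouth at x = -62 mm
- stand_mouth (a point): On the channel floor at the mouth (stand x -62, y 0, z 6 mm). From here back to the front lugs the rims beside the channel are flush with the plate's top, so its sides cannot be gripped. In front of here only an apron 44 mm wide and 68 mm long, its top level with the floor, carries the plate: both of the plate's sides are free there, with nothing below them down to the bench
- stand_lugs (a point): Midway between the front faces of the two front lugs (stand x 3, y 0, z 12 mm). Lugs: upright, 7 mm thick (x), 26 mm wide, centred at y = +-55 mm, tops at stand z = 36 mm; they hold the boxes back while the plate slides out between them. A second pair stands behind the boxes. Under the boxes the rims are 12 mm high (stand z), 3 mm lower than the plate's top
- plate: Cold plate: flat gel-filled shell 144 (x) x 64 (y) x 9 mm thick, 0.22 kg, in the stand's channel with 1.5 mm play each side, some 70 mm of it bare in front of the boxes. Origin at the centre of its underside; axes as the stand's, origin at stand x = 11 to 14 mm at the start. The thin shell is slippery and cracks if pressed down on the stand with over 28 N; its sides may be pinched firmly
- plate_pad (a point): Centre of the ribbed rubber thumb pad on the plate's top (plate x -51, y 0, z 10.5 mm). Pad: 34 (x) x 44 (y) mm, 1.5 mm proud of the shell, good grip. Under the boxes' load the plate takes a pull of some 5 to 10 N to slide, so it needs 12 to 16 N of pressure on the pad while dragging
- box1: Lowest box: stands across the channel on the plate, up to 6 mm behind the front lugs, and sinks 3 mm onto the rims once the plate has gone. Closed plastic vial box with a grey lid, 67 (x) x 134 (y) x 52 mm high, 0.19 to 0.35 kg; origin at the centre of its underside, axes as the stand's
- box2: Middle box of the stack. Closed plastic vial box with a grey lid, 67 (x) x 134 (y) x 52 mm high, 0.19 to 0.35 kg; origin at the centre of its underside, axes as the stand's
- box3: Top box of the stack, its top 180 to 187 mm above the bench. Closed plastic vial box with a grey lid, 67 (x) x 134 (y) x 52 mm high, 0.19 to 0.35 kg; origin at the centre of its underside, axes as the stand's
- chiller: Fixed bench chiller: pale housing 240 (x) x 190 (y) mm, 66 mm high, display and knob on its -x face; origin at the centre of its underside, on the bench; z up
- chiller_tray (a point): Centre of the floor of the shallow tray on top of the chiller, 52 mm above the bench. The floor measures 172 (chiller x) x 166 (y) mm and is flat; the walls round it are 14 mm high
- amber: Bystander: amber reagent bottle, 70 mm across, 140 mm high; origin at the centre of its underside
- beaker: Bystander: empty glass beaker, 68 mm across, 85 mm high; origin at the centre of its underside
- tipbox: Bystander: blue pipette-tip box with a clear lid, 85 x 120 x 68 mm; origin at the centre of its underside
- vialrack: Bystander: blue rack of small vials, 75 x 150 x 45 mm; origin at the centre of its underside
- sparebox: Bystander: a fourth vial box like those of the stack, standing alone on the bench beyond them; origin at the centre of its underside
- spanner: Bystander: steel open-ended spanner 150 mm long lying flat near the robot; origin at its middle, underneath
There are look-alikes about, which are no part of the job. Of the things like the plate, leave any that is brown; of the rest the smaller one is meant.

How it is judged:
On the way:
1. the plate has been drawn along its channel until it is clear of the boxes, still lying flat on the stand, with the boxes upright (x of plate in the frame of stand below -0.06 m and z of plate in the frame of stand below 0.012 m and angle between each of plate, box1, box2, box3's own z axis and vertical below 0.1 rad), for 0.1 s.
At the end, for the whole second after the job is handed in: the cold plate lies flat (within 3 degrees) on the floor of the chiller's tray, at rest; the three boxes still stand stacked on the stand between its lugs, upright (within about 3.5 degrees), each within 15 mm of square over the one below, the lowest one settled onto the stand's rims (z of plate in the frame of chiller between 0.048 and 0.056 m and x of plate in the frame of chiller between -0.04 and 0.04 m and y of plate in the frame of chiller between -0.06 and 0.06 m and angle between plate's own z axis and vertical below 0.05 rad and linear speed of each of plate, box3 below 0.01 m/s and angle between each of box1, box2, box3's own z axis and vertical below 0.06 rad and z of box1 in the frame of stand below 0.0135 m and x of box1 in the frame of stand between 0.034 and 0.058 m and y of box1 in the frame of stand between -0.02 and 0.02 m and z of box2 in the frame of box1 above 0.049 m and z of box3 in the frame of box2 above 0.049 m and horizontal distance between box2 and box1 below 0.015 m and horizontal distance between box3 and box2 below 0.015 m); the robot touches nothing.
It fails at once if the fingers press on the plate with more than 28 N while it lies in the channel and has been drawn less than 20 mm (contact force between the fingers and plate above 28 N and x of plate in the frame of stand between -0.008 and 0.03 m and z of plate in the frame of stand below 0.012 m and y of plate in the frame of stand between -0.01 and 0.01 m).
It fails at once if a box of the stack is tipped by more than 15 degrees or carried more than 25 mm from where it stood (angle between any of box1, box2, box3's own z axis and vertical above 0.26 rad or distance of any of box1, box2, box3 from where it was at the start of the episode above 0.025 m).
It fails at once if one of the other things on the bench is shifted by more than 15 mm (distance of any of amber, beaker, tipbox, vialrack, sparebox, spanner from where it was at the start of the episode above 0.015 m).
It also fails if it takes over 66 s, if anything falls off the work surface, if the arm or the gripper's body presses on something with over 40 N, if the wrist force passes 120 N, or if a joint passes its speed limit or range.

## Working session

There is one attempt and no reset: what is moved stays moved. The work goes in short steps, Python scripts to look and compute and a tool call to move; the robot and the scene stay as the last step left them, time stands still between calls to the robot, and variables do not carry over. Pictures are saved under pics/ and viewed, about 8 in all and at most 12, crops included, and the job is handed in when it is done.

Besides the shell and the picture viewer there is one more tool, called after "Call:" as name(argument=value, ...) on one line, values as JSON. send_rows: Moves the arm, as the interface text tells. Its arguments: {"type":"object","properties":{"plan":{"type":"array","items":{"type":"object","properties":{"linear":{"type":"array","items":{"type":"number"}},"delta_rot":{"type":"array","items":{"type":"number"}},"fingers":{"type":"number"}}}},"force":{"type":"number"}},"required":["plan"]}

```bash
mkdir -p pics; cat > h.py <<'E'
import numpy as np,cv2
from scipy.spatial.transform import Rotation as R
from rig import manip
def cam(n):
    c=manip.camera_info(n);return np.array(c["K"]),R.from_rotvec(np.array(c["rvec"]).ravel()).as_matrix(),np.array(c["tvec"]).ravel()
def topix(P,c):
    K,r,t=c;q=(K@(r@np.atleast_2d(P).T+t[:,None])).T;return q[:,:2]/q[:,2:]
def atz(uv,z,c):
    K,r,t=c;uv=np.atleast_2d(uv);d=(r.T@np.linalg.inv(K)@np.c_[uv,np.ones(len(uv))].T).T;o=-r.T@t
    return o+d*((z-o[2])/d[:,2])[:,None]
def save(n,f): 
    im=manip.get_image(n);cv2.imwrite(f"pics/{f}.png",im[:,:,::-1]);return im
E
python3 - <<'E'
from h import *
a=save("scene","s0");b=save("top","t0")
for n in("scene","top"):
    c=cam(n);print(n,"pos",(-c[1].T@c[2]).round(3))
    for t in "stand plate plate_pad stand_mouth box3 chiller chiller_tray amber beaker tipbox vialrack sparebox spanner".split():
        print(n,t,[(np.round(d["extent"]).astype(int).tolist(),round(d["p"],2)) for d in manip.find_in(t,n)[:4]])
print(manip.get_state())
E
```

```text
scene pos [ 1.159 -0.142  1.241]
scene stand [([316, 208, 375, 277], 0.78), ([338, 267, 358, 269], 0.58)]
scene plate [([318, 116, 376, 157], 0.59), ([362, 291, 413, 338], 0.57), ([350, 266, 358, 267], 0.41)]
scene plate_pad [([360, 288, 416, 341], 0.67), ([319, 115, 380, 155], 0.58), ([323, 219, 382, 252], 0.22)]
scene stand_mouth [([318, 205, 377, 280], 0.8)]
scene box3 [([323, 258, 374, 268], 0.92), ([325, 220, 380, 255], 0.79), ([327, 247, 376, 262], 0.65)]
scene chiller [([190, 216, 265, 299], 0.69), ([323, 217, 379, 254], 0.25)]
scene chiller_tray [([192, 218, 263, 300], 0.94), ([316, 209, 372, 279], 0.64)]
scene amber [([427, 216, 452, 254], 0.69)]
scene beaker [([364, 160, 387, 191], 0.87), ([194, 214, 264, 300], 0.43)]
scene tipbox [([106, 272, 161, 326], 0.85)]
scene vialrack [([138, 214, 191, 241], 0.68), ([191, 217, 266, 300], 0.44)]
scene sparebox [([293, 299, 349, 337], 0.83)]
scene spanner [([272, 185, 294, 226], 0.53)]
top pos [ 0.432 -0.017  1.505]
top stand [([188, 150, 247, 226], 0.74)]
top plate [([134, 291, 202, 354], 0.74), ([172, 86, 214, 136], 0.67), ([204, 17
[... 667 characters left out ...]
 0.71)]
{'clock': 1.4, 'qpos': array([-1.30299490e+00,  2.75908913e-01,  1.50490412e+00,  1.21204907e-05,
        1.36067510e+00, -1.21023626e-01]), 'qd': array([ 2.24242578e-04,  1.13698279e-04,  8.18707673e-04,  8.97747493e-04,
       -8.65231359e-05,  5.18133711e-04]), 'effort': array([-4.04667344e-04, -4.16660750e+01, -2.46094984e+01, -8.80493280e-05,
        2.65808376e-04,  2.51147088e-05]), 'position': array([ 0.21797977, -0.53212221,  0.25632128]), 'ee_rot': array([ 2.96579308e-05,  8.30391199e-01, -5.57180808e-01,  4.34366054e-05]), 'contact_force': array([-0.73858264,  0.16579841,  0.43403655]), 'moment': array([-0.07063782,  0.01038488, -0.00037928]), 'width': 0.08559998157730592}
```

View pics/s0.png

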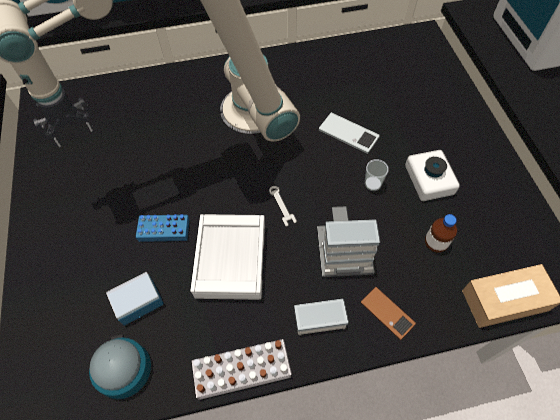

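View pics/t0.png

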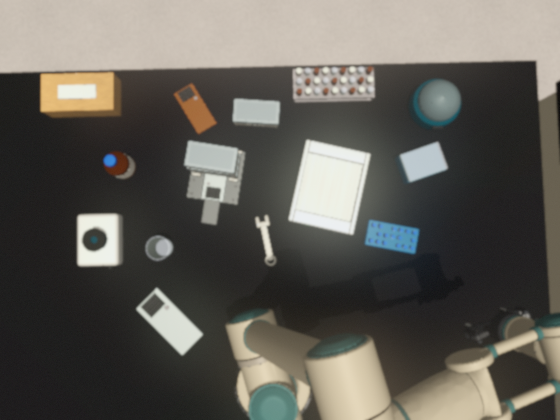

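The scene view shows the stack at (350,240) with its apron toward the robot, the chiller at (230,257), and the white and brown look-alikes apart from them. In the top view the stack is at (212,185) with the plate's pad at (213,190), the chiller is at (330,187), and image up is world +x.

```bash
python3 - <<'E'
from h import *
im=cv2.imread("pics/t0.png")
a=cv2.resize(im[135:235,175:255],None,fx=6,fy=6,interpolation=cv2.INTER_CUBIC)
cv2.imwrite("pics/t0c.png",a)
c=cam("top")
for n,uv,z in [("pad",(213,190),.03),("aprontip",(209,224),.015),("chiller",(330,187),.066)]: print(n,atz(uv,z,c).round(3))
for th in("chiller",):
    m=manip.masks_of(th,"top")[0]["pixels"].astype(np.uint8)
    ct=max(cv2.findContours(m,0,2)[0],key=cv2.contourArea)
    w=atz(ct[:,0,:].astype(float),.066,c)[:,:2]
    print(cv2.minAreaRect((w*1000).astype(np.float32)))
E
```

```text
pad [[0.577 0.165 0.03 ]]
aprontip [[0.477 0.18  0.015]]
chiller [[ 0.574 -0.177  0.066]]
((573.2615356445312, -172.50634765625), (192.2277069091797, 245.48291015625), 75.7044677734375)
```

View pics/t0c.png

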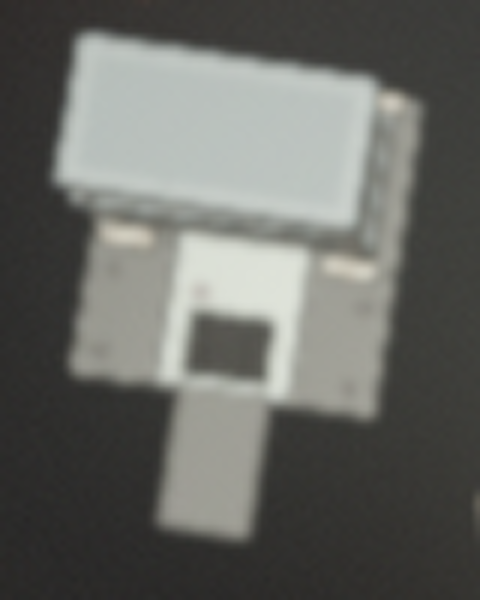

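Crop: the white plate with its dark pad (crop 230,345) lies in the stand. The front edge runs from (70,375) to (378,415), the apron tip corners are (157,525) and (250,540), and stand yaw is about -7°. Next I'll fit coarse poses and check where the wrist camera sits.

```bash
python3 - <<'E'
from h import *
from scipy.optimize import least_squares
c=cam("top")
uv=np.array([(70,375),(378,415),(157,525),(250,540),(190,312),(274,318),(270,382),(188,380)])/6+[175,135]-.42
P=np.array([(-62,75,15),(-62,-75,15),(-130,22,6),(-130,-22,6),(-21.5,22,16.5),(-21.5,-22,16.5),(-55.5,-22,16.5),(-55.5,22,16.5)])/1000
def f(p): 
    w=P@R.from_euler('z',p[2]).as_matrix().T+[p[0],p[1],.012]; return (topix(w,c)-uv).ravel()
s=least_squares(f,[.62,.16,-.13],loss='soft_l1');print(s.x,np.degrees(s.x[2]),f(s.x).round(1))
w=cam("wrist");st=manip.get_state();q=st["ee_rot"];Rt=R.from_quat(q[[1,2,3,0]]).as_matrix()
print("cam in tool",Rt.T@(-w[1].T@w[2]-st["position"]),"fwd",Rt.T@w[1][2],"right",Rt.T@w[1][0],w[0])
E
```

```text
[ 0.60750664  0.16000563 -0.15465646] -8.861162649463916 [ 0.4  0.1 -0.7  0.   0.9  0.3  0.1 -0.3 -0.  -0.6  0.7  0.3 -0.2  1.
 -1.3 -0.6]
cam in tool [ 8.28431490e-05 -7.53017498e-02 -1.17304048e-01] fwd [0.0009682  0.30079438 0.95368853] right [ 9.99998782e-01 -1.45851000e-03 -5.55199290e-04] [[293.84025041   0.         276.89280873]
 [  0.         293.84025041 209.96682514]
 [  0.           0.           1.        ]]
```

Call:
send_rows(plan=[{"linear": [-0.028,-0.0293,0],"fingers": 0.0854},{"linear": [-0.028,-0.0293,0]},{"linear": [-0.028,-0.0293,0]},{"linear": [-0.028,-0.0293,0]},{"linear": [-0.028,-0.0293,0]},{"linear": [-0.028,-0.0293,0]},{"linear": [-0.028,-0.0293,0]},{"linear": [-0.028,-0.0293,0]},{"linear": [-0.028,-0.0293,0]},{"linear": [-0.028,-0.0293,0]},{"linear": [-0.028,-0.0293,0]},{"linear": [-0.028,-0.0293,0]}])

```text
$.plan[0]: bad value
```

Call:
send_rows(plan=[{"delta_rot": [0,0,-7.1]},{"delta_rot": [0,0,-7.1]},{"delta_rot": [0,0,-7.1]},{"delta_rot": [0,0,-7.1]},{"delta_rot": [0,0,-7.1]},{"delta_rot": [0,0,-7.1]},{"delta_rot": [0,0,-7.1]},{"delta_rot": [0,0,-7.1]},{"delta_rot": [0,0,-7.1]},{"delta_rot": [0,0,-7.1]},{"delta_rot": [0,0,-7.1]},{"delta_rot": [0,0,-7.1]}])

```text
$.plan[0]: bad value
```

Call:
send_rows(plan=[{"delta_rot": [0,0,-7.1]},{"delta_rot": [0,0,-7.1]},{"delta_rot": [0,0,-7.1]},{"delta_rot": [0,0,-7.1]},{"delta_rot": [0,0,-7.1]},{"delta_rot": [0,0,-7.1]},{"delta_rot": [0,0,-7.1]},{"delta_rot": [0,0,-7.1]},{"delta_rot": [0,0,-7.1]}])

```text
$.plan[0]: bad value
```

Call:
send_rows(plan=[{"linear": [-0.028,-0.0293,0.0],"delta_rot": [0,0,0],"fingers": 0.085},{"linear": [-0.028,-0.0293,0.0],"delta_rot": [0,0,0],"fingers": 0.085},{"linear": [-0.028,-0.0293,0.0],"delta_rot": [0,0,0],"fingers": 0.085},{"linear": [-0.028,-0.0293,0.0],"delta_rot": [0,0,0],"fingers": 0.085},{"linear": [-0.028,-0.0293,0.0],"delta_rot": [0,0,0],"fingers": 0.085},{"linear": [-0.028,-0.0293,0.0],"delta_rot": [0,0,0],"fingers": 0.085},{"linear": [-0.028,-0.0293,0.0],"delta_rot": [0,0,0],"fingers": 0.085},{"linear": [-0.028,-0.0293,0.0],"delta_rot": [0,0,0],"fingers": 0.085},{"linear": [-0.028,-0.0293,0.0],"delta_rot": [0,0,0],"fingers": 0.085},{"linear": [-0.028,-0.0293,0.0],"delta_rot": [0,0,0],"fingers": 0.085},{"linear": [-0.028,-0.0293,0.0],"delta_rot": [0,0,0],"fingers": 0.085},{"linear": [-0.028,-0.0293,0.0],"delta_rot": [0,0,0],"fingers": 0.085}])

```text
clock: 2.45
position: [0.4205, -0.0842, 0.254]
ee_rot: [0.002, 0.826, -0.564, 0.005]
contact_force: [1.1, -0.5, 0.2]
width: 0.0855
```

Call:
send_rows(plan=[{"linear": [0,0,0],"delta_rot": [0,0,-7.1],"fingers": 0.0},{"linear": [0,0,0],"delta_rot": [0,0,-7.1],"fingers": 0.0},{"linear": [0,0,0],"delta_rot": [0,0,-7.1],"fingers": 0.0},{"linear": [0,0,0],"delta_rot": [0,0,-7.1],"fingers": 0.0},{"linear": [0,0,0],"delta_rot": [0,0,-7.1],"fingers": 0.0},{"linear": [0,0,0],"delta_rot": [0,0,-7.1],"fingers": 0.0},{"linear": [0,0,0],"delta_rot": [0,0,-7.1],"fingers": 0.0},{"linear": [0,0,0],"delta_rot": [0,0,-7.1],"fingers": 0.0},{"linear": [0,0,0],"delta_rot": [0,0,-7.1],"fingers": 0.0},{"linear": [0,0,0],"delta_rot": [0,0,-7.1],"fingers": 0.0},{"linear": [0,0,0],"delta_rot": [0,0,-7.1],"fingers": 0.0},{"linear": [0,0,0],"delta_rot": [0,0,-7.1],"fingers": 0.0}])

```text
clock: 3.45
position: [0.4239, -0.0713, 0.2558]
ee_rot: [0.004, 0.988, 0.152, 0.005]
contact_force: [0.1, 0.3, -0.5]
width: -0.0
```

Call:
send_rows(plan=[{"linear": [0,0,0],"delta_rot": [0,0,-7.1],"fingers": 0.0},{"linear": [0,0,0],"delta_rot": [0,0,-7.1],"fingers": 0.0},{"linear": [0,0,0],"delta_rot": [0,0,-7.1],"fingers": 0.0},{"linear": [0,0,0],"delta_rot": [0,0,-7.1],"fingers": 0.0},{"linear": [0,0,0],"delta_rot": [0,0,-7.1],"fingers": 0.0},{"linear": [0,0,0],"delta_rot": [0,0,-7.1],"fingers": 0.0},{"linear": [0,0,0],"delta_rot": [0,0,-7.1],"fingers": 0.0},{"linear": [0,0,0],"delta_rot": [0,0,-7.1],"fingers": 0.0},{"linear": [0,0,0],"delta_rot": [0,0,-7.1],"fingers": 0.0}])

```text
clock: 4.2
position: [0.4237, -0.0713, 0.2568]
ee_rot: [0.007, 0.755, 0.656, 0.003]
contact_force: [-0.3, -0.4, -0.4]
width: -0.0001
```

Call:
send_rows(plan=[{"linear": [0.0366,0.0106,0.0],"delta_rot": [0,0,0],"fingers": 0.0},{"linear": [0.0366,0.0106,0.0],"delta_rot": [0,0,0],"fingers": 0.0},{"linear": [0.0366,0.0106,0.0],"delta_rot": [0,0,0],"fingers": 0.0},{"linear": [0.0366,0.0106,0.0],"delta_rot": [0,0,0],"fingers": 0.0},{"linear": [0.0366,0.0106,0.0],"delta_rot": [0,0,0],"fingers": 0.0},{"linear": [0.0366,0.0106,0.0],"delta_rot": [0,0,0],"fingers": 0.0},{"linear": [0.0366,0.0106,0.01],"delta_rot": [0,0,0],"fingers": 0.0},{"linear": [0,0,0.01],"delta_rot": [0,0,0],"fingers": 0.0},{"linear": [0,0,0],"delta_rot": [0,0,0],"fingers": 0.0}])

```text
clock: 4.95
position: [0.5396, 0.1807, 0.2367]
ee_rot: [0.01, 0.755, 0.655, 0.005]
contact_force: [-0.2, -0.3, -0.8]
width: -0.0001
```

```bash
cat >> h.py <<'E'
def go(p,yaw):
    s=manip.get_state();q=s["ee_rot"];T=R.from_quat(q[[1,2,3,0]])
    G=R.from_euler('zx',[yaw,180],degrees=True)   # tool x at yaw, z down
    print("pos",s["position"].round(4),"lin",T.inv().apply(np.array(p)-s["position"]).round(4),"rot",np.degrees((T.inv()*G).as_rotvec()).round(2),"F",np.round(s["contact_force"],1),"t",s["clock"],"w",round(s["width"],4))
E
python3 - <<'E'
from h import *
c=cam("wrist");im=save("wrist","w0");print([x.round(5).tolist() for x in c])
for t in ("plate_pad","stand","plate"):print(t,[(np.round(d["extent"]).astype(int).tolist(),round(d["p"],2)) for d in manip.find_in(t,"wrist")[:3]])
st=np.array([.6075,.16,.012]);x=R.from_euler('z',-8.86,degrees=True)
go(st+x.apply([-.075,0,.21]),81.14)
E
```

```text
[[[293.84025, 0.0, 276.89281], [0.0, 293.84025, 209.96683], [0.0, 0.0, 1.0]], [[0.14002, 0.99013, -0.0061], [0.93804, -0.13068, 0.32095], [0.31698, -0.05066, -0.94708]], [-0.25229, -0.51926, 0.19762]]
plate_pad [([244, 191, 298, 254], 0.65)]
stand [([202, 126, 333, 262], 0.92)]
plate [([245, 197, 297, 254], 0.82)]
pos [0.5401 0.1784 0.2393] lin [-0.0077 -0.006   0.0172] rot [  0.66  -2.06 162.77] F [-0.4 -0.2  0.7] t 5.15 w -0.0
```

View pics/w0.png

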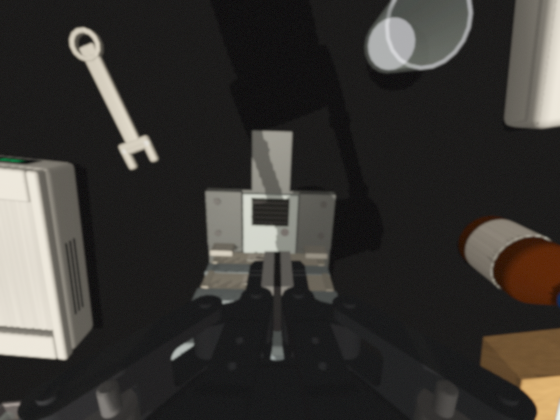

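Wrist view: stand front corners at about (206,190) and (335,192), apron tip at (252–293,130), pad at (251–289,197–227), and the closed fingers over the stack edge. I'll take an enlarged crop for a precise fit.

```bash
sed -i "s/'zx'/'ZX'/" h.py; python3 - <<'E'
from h import *
im=cv2.imread("pics/w0.png")
cv2.imwrite("pics/w0c.png",cv2.resize(im[120:270,195:345],None,fx=4,fy=4,interpolation=cv2.INTER_CUBIC))
E
```

```text
(no output)
```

View pics/w0c.png

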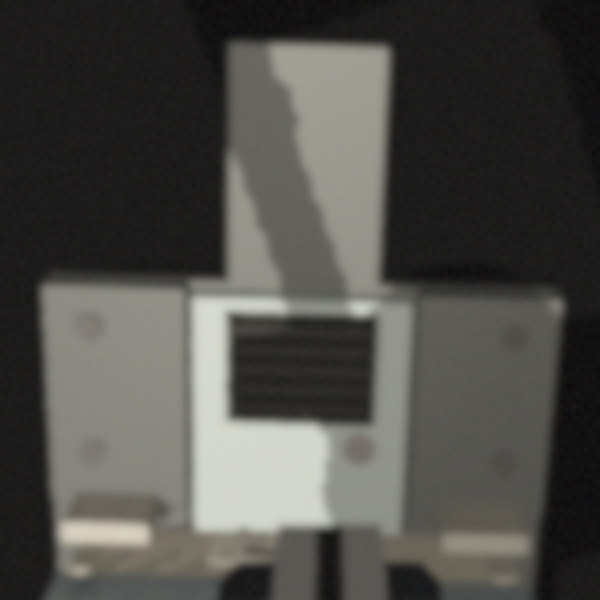

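```bash
python3 - <<'E'
from h import *
from scipy.optimize import least_squares
K=np.array([[293.84025,0,276.89281],[0,293.84025,209.96683],[0,0,1]]);r=np.array([[0.14002,0.99013,-0.0061],[0.93804,-0.13068,0.32095],[0.31698,-0.05066,-0.94708]]);c=(K,r,np.array([-0.25229,-0.51926,0.19762]))
uv=np.array([(42,287),(564,298),(228,42),(392,44),(60,521),(150,522),(442,535),(528,538),(231,316),(376,318),(373,423),(230,419),(190,296),(415,302)])/4+[195,120]-.375
S=np.array([(-62,-75,15),(-62,75,15),(-130,-22,6),(-130,22,6),(3,-68,36),(3,-42,36),(3,42,36),(3,68,36)])/1e3
PL=np.array([(-68,-22,10.5),(-68,22,10.5),(-34,22,10.5),(-34,-22,10.5),(-72,-32,9),(-72,32,9)])/1e3
def f(p):
    P=np.r_[S,PL+[p[4],p[5],.006]]
    return np.r_[(topix(P@R.from_euler('z',p[2]).as_matrix().T+[p[0],p[1],p[3]],c)-uv).ravel(),(p[3]-.012)/.004,(p[4]-.0125)/.002,p[5]/.001]
s=least_squares(f,[.62,.16,-.13,.012,.0125,0],loss='soft_l1');p=s.x;print(p.round(4),np.degrees(p[2]).round(2),f(p).round(1))
X=R.from_euler('z',p[2])
for n,q in(("padpress",(p[4]-.055,p[5],.0165+.025)),):
    w=X.apply(q)+[p[0],p[1],p[3]];print(n,w);go(w+[0,0,.03],90+np.degrees(p[2]))
E
```

```text
[ 6.079e-01  1.595e-01 -1.706e-01  1.120e-02  1.240e-02  1.000e-04] -9.78 [-0.1 -0.9 -0.   0.3  0.5  0.  -0.7  0.8 -0.1  0.1 -0.   0.5 -0.1 -0.5
  0.9 -0.6 -1.1 -1.1  0.8 -0.4  0.3  0.8 -1.   0.7  0.5 -0.1 -0.1  0.2
 -0.2 -0.1  0.1]
padpress [0.56593677 0.16693097 0.05268087]
pos [0.5401 0.1784 0.2393] lin [-0.007   0.0232  0.1573] rot [1.49 0.22 1.42] F [-0.4 -0.2  0.7] t 5.15 w -0.0
```

Call:
send_rows(plan=[{"linear": [-0.007,0.023,0.0],"delta_rot": [1.5,0.2,1.4],"fingers": 0.0},{"linear": [0,0,0.03],"delta_rot": [0,0,0],"fingers": 0.0},{"linear": [0,0,0.03],"delta_rot": [0,0,0],"fingers": 0.0},{"linear": [0,0,0.03],"delta_rot": [0,0,0],"fingers": 0.0},{"linear": [0,0,0.03],"delta_rot": [0,0,0],"fingers": 0.0},{"linear": [0,0,0.02],"delta_rot": [0,0,0],"fingers": 0.0},{"linear": [0,0,0],"delta_rot": [0,0,0],"fingers": 0.0},{"linear": [0,0,0],"delta_rot": [0,0,0],"fingers": 0.0}])

```text
clock: 5.82
position: [0.5664, 0.1564, 0.1064]
ee_rot: [0.005, 0.77, 0.638, 0.007]
contact_force: [1.0, 0.8, 0.7]
width: 0.0001
```

```bash
python3 - <<'E'
from h import *
go([.566,.167,.0607],80.4)
E
```

```text
pos [0.5664 0.1564 0.1064] lin [ 0.0102 -0.0031  0.0457] rot [ 0.95 -0.2  -1.1 ] F [1.  0.8 0.7] t 5.8167 w 0.0001
```

Call:
send_rows(plan=[{"linear": [0.01,-0.003,0.0],"delta_rot": [1.0,-0.2,-1.1],"fingers": 0.0},{"linear": [0,0,0.02],"delta_rot": [0,0,0],"fingers": 0.0},{"linear": [0,0,0.012],"delta_rot": [0,0,0],"fingers": 0.0},{"linear": [0,0,0.006],"delta_rot": [0,0,0],"fingers": 0.0},{"linear": [0,0,0],"delta_rot": [0,0,0],"fingers": 0.0}])

```text
clock: 6.23
position: [0.5709, 0.164, 0.078]
ee_rot: [0.004, 0.765, 0.644, 0.006]
contact_force: [-0.1, -0.5, 0.4]
width: -0.0
```

```bash
python3 - <<'E'
from h import *
go([.566,.167,.0527],80.4)
E
```

```text
pos [0.5709 0.164  0.078 ] lin [ 0.002  -0.0057  0.0253] rot [ 0.8  -0.25 -0.27] F [-0.1 -0.5  0.4] t 6.2333 w -0.0
```

Call:
send_rows(plan=[{"linear": [0.002,-0.006,0.01],"delta_rot": [0.8,-0.2,-0.3],"fingers": 0.0},{"linear": [0,0,0.006],"delta_rot": [0,0,0],"fingers": 0.0},{"linear": [0,0,0.003],"delta_rot": [0,0,0],"fingers": 0.0},{"linear": [0,0,0.0],"delta_rot": [0,0,0],"fingers": 0.0},{"linear": [0,0,0],"delta_rot": [0,0,0],"fingers": 0.0}])

```text
clock: 6.65
position: [0.5676, 0.1669, 0.062]
ee_rot: [0.001, 0.764, 0.645, 0.003]
contact_force: [1.2, 0.7, 0.1]
width: -0.0001
```

```bash
python3 - <<'E'
from h import *
go([.566,.167,.0527],80.4)
E
```

```text
pos [0.5676 0.1669 0.062 ] lin [-0.0002 -0.0017  0.0093] rot [ 0.34 -0.17 -0.  ] F [1.2 0.7 0.1] t 6.65 w -0.0001
```

Call:
send_rows(plan=[{"linear": [0,-0.0015,0.002],"delta_rot": [0.3,-0.2,0],"fingers": 0.0},{"linear": [0,0,0.002],"delta_rot": [0,0,0],"fingers": 0.0},{"linear": [0,0,0.002],"delta_rot": [0,0,0],"fingers": 0.0},{"linear": [0,0,0.001],"delta_rot": [0,0,0],"fingers": 0.0}])

```text
clock: 6.98
position: [0.5665, 0.1674, 0.0552]
ee_rot: [0.001, 0.764, 0.646, 0.0]
contact_force: [1.1, 0.8, 0.3]
width: -0.0002
```

Call:
send_rows(plan=[{"linear": [0,0,0.001],"delta_rot": [0,0,0],"fingers": 0.0},{"linear": [0,0,0.001],"delta_rot": [0,0,0],"fingers": 0.0}])

```text
clock: 7.15
position: [0.5666, 0.1674, 0.053]
ee_rot: [0.001, 0.764, 0.646, 0.0]
contact_force: [-2.8, -1.4, 13.5]
width: -0.0
```

Call:
send_rows(plan=[{"linear": [0,0,0.001],"delta_rot": [0,0,0],"fingers": 0.0},{"linear": [0,0,0.001],"delta_rot": [0,0,0],"fingers": 0.0}])

```text
clock: 7.32
position: [0.5665, 0.1675, 0.053]
ee_rot: [0.001, 0.764, 0.646, 0.0]
contact_force: [-3.0, 0.3, 6.6]
width: -0.0002
```

Call:
send_rows(plan=[{"linear": [0,0,0.0015],"delta_rot": [0,0,0],"fingers": 0.0},{"linear": [0,0,0.0018],"delta_rot": [0,0,0],"fingers": 0.0}])

```text
clock: 7.48
position: [0.5666, 0.1674, 0.053]
ee_rot: [0.001, 0.764, 0.646, 0.001]
contact_force: [-3.9, -0.8, 14.5]
width: -0.0
```

Call:
send_rows(plan=[{"linear": [0,0,0.002],"delta_rot": [0,0,0],"fingers": 0.0},{"linear": [0,0,0.002],"delta_rot": [0,0,0],"fingers": 0.0}])

```text
clock: 7.65
position: [0.5665, 0.1674, 0.053]
ee_rot: [0.002, 0.764, 0.646, 0.001]
contact_force: [-3.5, 0.1, 12.5]
width: -0.0003
```

Call:
send_rows(plan=[{"linear": [0,-0.002,0.0021],"delta_rot": [0,0,0],"fingers": 0.0},{"linear": [0,-0.003,0.0021],"delta_rot": [0,0,0],"fingers": 0.0},{"linear": [0,-0.003,0.0021],"delta_rot": [0,0,0],"fingers": 0.0}])

```text
clock: 7.9
position: [0.566, 0.1677, 0.0531]
ee_rot: [0.008, 0.763, 0.646, 0.008]
contact_force: [1.2, -1.7, 7.8]
width: 0.0
```

Call:
send_rows(plan=[{"linear": [0,-0.004,0.0021],"delta_rot": [0,0,0],"fingers": 0.0},{"linear": [0,-0.004,0.0021],"delta_rot": [0,0,0],"fingers": 0.0},{"linear": [0,-0.004,0.0021],"delta_rot": [0,0,0],"fingers": 0.0}])

```text
clock: 8.15
position: [0.565, 0.1685, 0.0532]
ee_rot: [0.016, 0.762, 0.647, 0.017]
contact_force: [1.8, -3.5, 7.5]
width: 0.0001
```

```bash
python3 - <<'E'
from h import *
go([.5665,.1674,.053],80.4)
E
```

```text
pos [0.565  0.1685 0.0532] lin [-0.0009  0.0017  0.0003] rot [ 2.71 -0.3   0.26] F [ 1.8 -3.5  7.5] t 8.15 w 0.0001
```

Call:
send_rows(plan=[{"linear": [0,-0.003,0.0022],"delta_rot": [1.5,0,0],"fingers": 0.0},{"linear": [0,-0.003,0.0024],"delta_rot": [1.5,0,0],"fingers": 0.0},{"linear": [0,-0.003,0.0024],"delta_rot": [1.5,0,0],"fingers": 0.0}])

```text
clock: 8.4
position: [0.5652, 0.1689, 0.053]
ee_rot: [-0.006, 0.761, 0.649, -0.0]
contact_force: [1.6, -4.2, 10.2]
width: 0.0003
```

```bash
python3 - <<'E'
from h import *
go([.5665,.1674,.053],80.4)
E
```

```text
pos [0.5652 0.1689 0.053 ] lin [-0.0013  0.0016  0.    ] rot [-0.54 -0.42  0.48] F [ 1.6 -4.2 10.2] t 8.4 w 0.0003
```

Call:
send_rows(plan=[{"linear": [-0.001,-0.006,0.0024],"delta_rot": [0.8,0,0.3],"fingers": 0.0},{"linear": [-0.001,-0.006,0.0024],"delta_rot": [1.0,0,0.3],"fingers": 0.0},{"linear": [0,-0.006,0.0024],"delta_rot": [1.0,0,0],"fingers": 0.0}])

```text
clock: 8.65
position: [0.5619, 0.1695, 0.0532]
ee_rot: [-0.015, 0.764, 0.645, -0.004]
contact_force: [4.4, -3.3, 6.9]
width: 0.0003
```

```bash
python3 - <<'E'
from h import *
go([.5665,.1674,.053],80.4)
E
```

```text
pos [0.5619 0.1695 0.0532] lin [-0.0013  0.0049  0.    ] rot [-1.58 -0.8  -0.09] F [ 4.4 -3.3  6.9] t 8.65 w 0.0003
```

Call:
send_rows(plan=[{"linear": [-0.001,-0.005,0.003],"delta_rot": [-0.5,-0.5,0],"fingers": 0.0},{"linear": [-0.001,-0.006,0.0032],"delta_rot": [0,-0.3,0],"fingers": 0.0},{"linear": [0,-0.006,0.0032],"delta_rot": [0.4,0,0],"fingers": 0.0}])

```text
clock: 8.9
position: [0.5609, 0.17, 0.053]
ee_rot: [0.002, 0.764, 0.645, 0.006]
contact_force: [5.2, -7.4, 9.5]
width: -0.0001
```

```bash
python3 - <<'E'
from h import *
go([.5665,.1674,.053],80.4)
E
```

```text
pos [0.5609 0.17   0.053 ] lin [-0.0016  0.006   0.0001] rot [ 0.56 -0.39 -0.03] F [ 5.2 -7.4  9.5] t 8.9 w -0.0001
```

Call:
send_rows(plan=[{"linear": [-0.003,-0.006,0.0034],"delta_rot": [0.6,-0.4,0],"fingers": 0.0},{"linear": [-0.003,-0.006,0.0034],"delta_rot": [0.6,-0.3,0],"fingers": 0.0},{"linear": [-0.002,-0.006,0.0034],"delta_rot": [0.6,0,0],"fingers": 0.0}])

```text
clock: 9.15
position: [0.5596, 0.1682, 0.053]
ee_rot: [0.004, 0.764, 0.645, 0.009]
contact_force: [5.9, -0.8, 10.0]
width: -0.0003
```

```bash
python3 - <<'E'
from h import *
go([.5665,.1674,.053],80.4)
save("wrist","w1")
d=manip.find_in("plate_pad","wrist");print([(x["extent"],x["p"]) for x in d[:2]])
E
```

```text
pos [0.5596 0.1682 0.053 ] lin [0.0004 0.0069 0.0002] rot [ 1.03 -0.52 -0.06] F [ 5.9 -0.8 10. ] t 9.15 w -0.0003
[([216.1, 236.4, 336.9, 355.4], 0.77), ([137.4, 105.9, 414.5, 356.4], 0.17)]
```

View pics/w1.png

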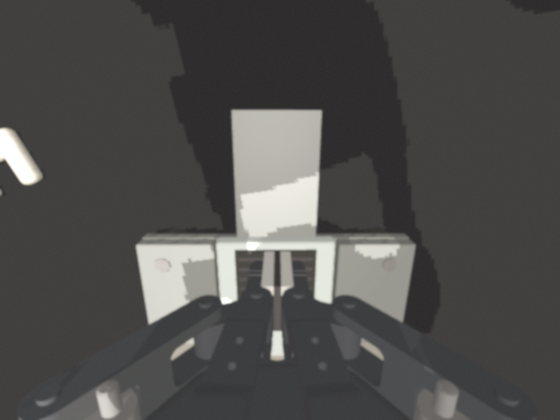

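Wrist view: the fingers are on the pad. The plate's front edge (row ~240) now lies about level with or just past the stand front (row 243), so it has moved a few mm. I'll keep going with a bit more pressure.

Call:
send_rows(plan=[{"linear": [-0.002,-0.006,0.004],"delta_rot": [1.0,-0.5,0],"fingers": 0.0},{"linear": [-0.002,-0.007,0.004],"delta_rot": [0.8,-0.3,0],"fingers": 0.0},{"linear": [-0.002,-0.007,0.004],"delta_rot": [0.8,-0.3,0],"fingers": 0.0}])

```text
clock: 9.5
position: [0.5596, 0.1682, 0.0531]
ee_rot: [0.005, 0.764, 0.645, 0.007]
contact_force: [6.6, -0.9, 12.7]
width: -0.0
```

```bash
python3 - <<'E'
from h import *
go([.5665,.1674,.053],80.4)
E
```

```text
pos [0.5596 0.1682 0.0531] lin [0.0004 0.0069 0.0002] rot [ 1.01 -0.27 -0.07] F [ 6.6 -0.9 12.7] t 9.5 w -0.0
```

Call:
send_rows(plan=[{"linear": [-0.002,-0.009,0.0044],"delta_rot": [1.2,-0.4,0],"fingers": 0.0},{"linear": [-0.002,-0.01,0.0046],"delta_rot": [1.2,-0.3,0],"fingers": 0.0},{"linear": [-0.002,-0.01,0.0046],"delta_rot": [1.2,-0.3,0],"fingers": 0.0}])

```text
clock: 9.75
position: [0.5562, 0.1691, 0.053]
ee_rot: [0.004, 0.764, 0.646, 0.005]
contact_force: [7.3, -1.3, 14.0]
width: -0.0002
```

```bash
python3 - <<'E'
from h import *
go([.5665,.1674,.053],80.4)
E
```

```text
pos [0.5562 0.1691 0.053 ] lin [0.     0.0105 0.0001] rot [ 0.68 -0.17  0.03] F [ 7.3 -1.3 14. ] t 9.75 w -0.0002
```

Moving now with 7.3 N pull under 14 N of pressure; I'll repeat this.

Call:
send_rows(plan=[{"linear": [-0.002,-0.01,0.0046],"delta_rot": [1.2,-0.3,0],"fingers": 0.0},{"linear": [-0.002,-0.01,0.0046],"delta_rot": [1.2,-0.3,0],"fingers": 0.0},{"linear": [-0.002,-0.01,0.0046],"delta_rot": [1.2,-0.3,0],"fingers": 0.0},{"linear": [-0.002,-0.01,0.0046],"delta_rot": [1.2,-0.3,0],"fingers": 0.0}])

```text
clock: 10.08
position: [0.5508, 0.1703, 0.053]
ee_rot: [0.001, 0.763, 0.646, 0.003]
contact_force: [6.6, -1.4, 14.5]
width: -0.0001
```

```bash
python3 - <<'E'
from h import *
go([.5665,.1674,.053],80.4)
im=save("wrist","w2");a=cv2.imread("pics/w1.png")[90:340,130:430];b=cv2.imread("pics/w2.png")[90:340,130:430]
cv2.imwrite("pics/w2c.png",cv2.resize(np.hstack([a[:,:200],b[:,:200]]),None,fx=2,fy=2))
E
```

```text
pos [0.5508 0.1703 0.053 ] lin [-0.0003  0.016   0.0001] rot [ 0.28 -0.17  0.15] F [ 6.6 -1.4 14.5] t 10.0833 w -0.0001
```

View pics/w2c.png

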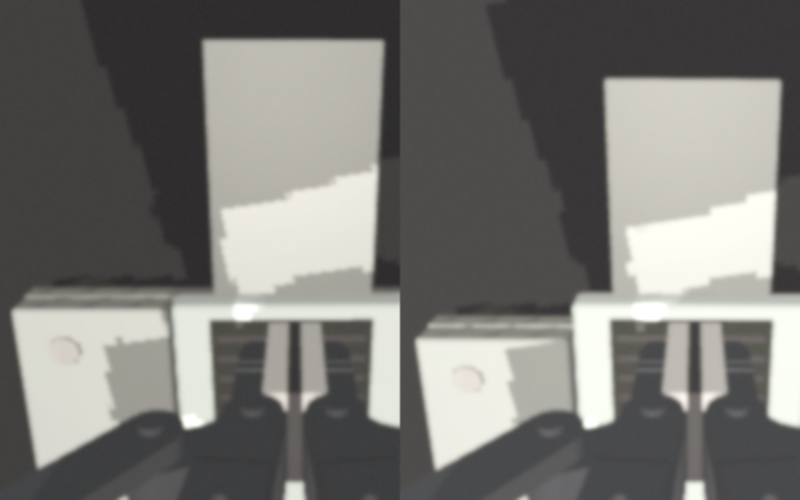

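The left and right halves show the plate keeping its place under the fingers while the stand recedes, so the plate moves with the tool. The front now stands well past the rims' front edge.

Call:
send_rows(plan=[{"linear": [-0.002,-0.01,0.0046],"delta_rot": [1.2,-0.3,0],"fingers": 0.0},{"linear": [-0.002,-0.01,0.0046],"delta_rot": [1.2,-0.3,0],"fingers": 0.0},{"linear": [-0.002,-0.01,0.0046],"delta_rot": [1.2,-0.3,0],"fingers": 0.0},{"linear": [-0.002,-0.01,0.0046],"delta_rot": [1.2,-0.3,0],"fingers": 0.0},{"linear": [-0.002,-0.01,0.0046],"delta_rot": [1.2,-0.3,0],"fingers": 0.0},{"linear": [-0.002,-0.01,0.0046],"delta_rot": [1.2,-0.3,0],"fingers": 0.0}])

```text
clock: 10.63
position: [0.5426, 0.1718, 0.053]
ee_rot: [-0.003, 0.762, 0.648, -0.0]
contact_force: [6.8, -1.6, 14.1]
width: 0.0
```

```bash
python3 - <<'E'
from h import *
go([.5665,.1674,.053],80.4)
E
```

```text
pos [0.5426 0.1718 0.053 ] lin [-0.0005  0.0243 -0.0001] rot [-0.28 -0.16  0.32] F [ 6.8 -1.6 14.1] t 10.6333 w 0.0
```

Call:
send_rows(plan=[{"linear": [-0.002,-0.01,0.0046],"delta_rot": [1.0,-0.4,0.3],"fingers": 0.0},{"linear": [-0.002,-0.01,0.0046],"delta_rot": [1.0,-0.3,0.1],"fingers": 0.0},{"linear": [-0.002,-0.01,0.0046],"delta_rot": [1.0,-0.3,0.1],"fingers": 0.0},{"linear": [-0.002,-0.01,0.0046],"delta_rot": [1.0,-0.3,0.1],"fingers": 0.0},{"linear": [-0.002,-0.01,0.0046],"delta_rot": [1.0,-0.3,0.1],"fingers": 0.0},{"linear": [-0.002,-0.01,0.0046],"delta_rot": [1.0,-0.3,0.1],"fingers": 0.0},{"linear": [-0.002,-0.01,0.0046],"delta_rot": [1.0,-0.3,0.1],"fingers": 0.0},{"linear": [-0.002,-0.01,0.0046],"delta_rot": [1.0,-0.3,0.1],"fingers": 0.0},{"linear": [-0.002,-0.01,0.0046],"delta_rot": [1.0,-0.3,0.1],"fingers": 0.0},{"linear": [-0.002,-0.01,0.0046],"delta_rot": [1.0,-0.3,0.1],"fingers": 0.0}])

```text
clock: 11.47
position: [0.531, 0.1753, 0.053]
ee_rot: [0.005, 0.767, 0.642, 0.007]
contact_force: [7.8, -1.4, 13.9]
width: -0.0001
```

```bash
python3 - <<'E'
from h import *
go([.5665,.1674,.053],80.4)
E
```

```text
pos [0.531  0.1753 0.053 ] lin [-0.0015  0.0363  0.0006] rot [ 0.98 -0.22 -0.58] F [ 7.8 -1.4 13.9] t 11.4667 w -0.0001
```

Call:
send_rows(plan=[{"linear": [-0.002,-0.01,0.0046],"delta_rot": [1.4,-0.4,-0.3],"fingers": 0.0},{"linear": [-0.002,-0.01,0.0046],"delta_rot": [1.2,-0.3,0],"fingers": 0.0},{"linear": [-0.002,-0.01,0.0046],"delta_rot": [1.2,-0.3,0],"fingers": 0.0},{"linear": [-0.002,-0.01,0.0046],"delta_rot": [1.2,-0.3,0],"fingers": 0.0},{"linear": [-0.002,-0.01,0.0046],"delta_rot": [1.2,-0.3,0],"fingers": 0.0},{"linear": [-0.002,-0.01,0.0046],"delta_rot": [1.2,-0.3,0],"fingers": 0.0},{"linear": [-0.002,-0.01,0.0046],"delta_rot": [1.2,-0.3,0],"fingers": 0.0},{"linear": [-0.002,-0.01,0.0046],"delta_rot": [1.2,-0.3,0],"fingers": 0.0}])

```text
clock: 12.13
position: [0.5229, 0.1771, 0.053]
ee_rot: [0.001, 0.763, 0.646, 0.002]
contact_force: [7.8, -3.2, 14.6]
width: -0.0003
```

Call:
send_rows(plan=[{"linear": [0,0,0],"delta_rot": [0,0,0],"fingers": 0.0},{"linear": [0,0,-0.01],"delta_rot": [0,0,0],"fingers": 0.0},{"linear": [0,0,-0.03],"delta_rot": [0,0,0],"fingers": 0.0},{"linear": [0,0,-0.03],"delta_rot": [0,0,0],"fingers": 0.085},{"linear": [0,0,-0.02],"delta_rot": [0,0,0],"fingers": 0.085},{"linear": [0,0,0],"delta_rot": [0,0,0],"fingers": 0.085},{"linear": [0,0,0],"delta_rot": [0,0,0],"fingers": 0.085},{"linear": [0,0,0],"delta_rot": [0,0,0],"fingers": 0.085}])

```text
clock: 12.8
position: [0.5216, 0.1767, 0.1494]
ee_rot: [0.0, 0.764, 0.646, 0.002]
contact_force: [-0.6, 0.6, -0.4]
width: 0.0604
```

```bash
python3 - <<'E'
from h import *
go([.5665,.1674,.053],80.4)
c=cam("wrist");save("wrist","w3");print([x.round(5).tolist() for x in c[1:]])
im=cv2.imread("pics/w3.png");cv2.imwrite("pics/w3.png",im);cv2.imwrite("pics/w3c.png",cv2.resize(im[80:340,130:430],None,fx=2,fy=2,interpolation=cv2.INTER_CUBIC))
E
```

```text
pos [0.5216 0.1767 0.1494] lin [-0.002   0.0455  0.0965] rot [ 0.21 -0.16  0.04] F [-0.6  0.6 -0.4] t 12.8 w 0.0604
[[[0.16469, 0.98634, 0.00197], [0.93973, -0.15751, 0.30348], [0.29965, -0.04813, -0.95283]], [-0.25968, -0.46849, 0.12984]]
```

View pics/w3c.png

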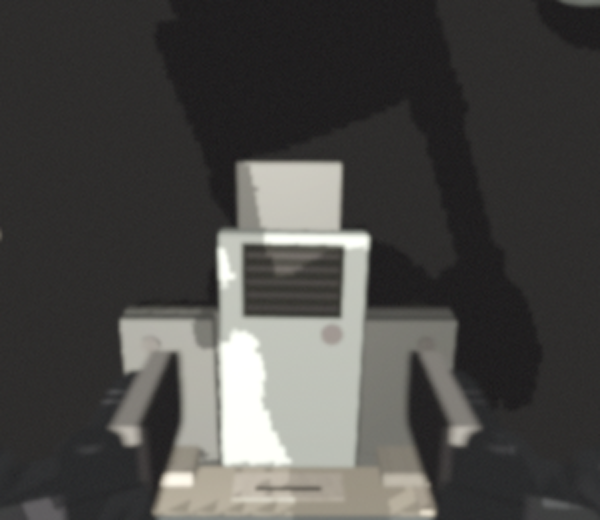

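The plate front (crop row ~235) is well past the stand front (row ~320), with both sides free. The boxes are still standing behind the lugs.

```bash
python3 - <<'E'
from h import *
from scipy.optimize import least_squares
K=np.array([[293.84025,0,276.89281],[0,293.84025,209.96683],[0,0,1]]);r=np.array([[0.16469,0.98634,0.00197],[0.93973,-0.15751,0.30348],[0.29965,-0.04813,-0.95283]]);c=(K,r,np.array([-0.25968,-0.46849,0.12984]))
uv=np.array([(122,320),(456,321),(237,163),(343,163),(244,247),(343,247),(342,317),(244,318)])/2+[130,80]-.25
S=np.array([(-62,-75,15),(-62,75,15),(-130,-22,6),(-130,22,6)])/1e3
PL=np.array([(-68,-22,10.5),(-68,22,10.5),(-34,22,10.5),(-34,-22,10.5)])/1e3
def f(p):
    P=np.r_[S,R.from_euler('z',p[5]).apply(PL)+[p[3],p[4],.006]]
    return (topix(P@R.from_euler('z',p[2]).as_matrix().T+[p[0],p[1],.0115],c)-uv).ravel()
s=least_squares(f,[.608,.16,-.17,-.03,0,0]);p=s.x;print(p.round(4),np.degrees(p[2]).round(2),f(p).round(1))
X=R.from_euler('z',p[2])
w=X.apply([p[3]-.072+.0135,p[4],0])+[p[0],p[1],0];print("grip",w,"mouth->front mm",1e3*(-.062-(p[3]-.072)))
go([w[0],w[1],.053],90+np.degrees(p[2]))
E
```

```text
[ 0.6078  0.1592 -0.1703 -0.029   0.0019  0.0046] -9.76 [-1.1 -0.1  1.3 -0.   0.4  0.  -0.5  0.3 -1.4 -0.9  1.2 -0.9  0.6  1.2
 -0.4  0.8]
grip [0.52179057 0.17592665 0.        ] mouth->front mm 39.04736537869125
pos [0.5212 0.1766 0.1488] lin [-0.0008  0.0005  0.0958] rot [ 0.13 -0.13  0.19] F [ 0.  -0.8  0.4] t 12.85 w 0.0678
```

Call:
send_rows(plan=[{"linear": [-0.001,0.0005,0.0],"delta_rot": [0,0,0.2],"fingers": 0.085},{"linear": [0,0,0],"delta_rot": [0,0,0],"fingers": 0.085},{"linear": [0,0,0.025],"delta_rot": [0,0,0],"fingers": 0.085},{"linear": [0,0,0.025],"delta_rot": [0,0,0],"fingers": 0.085},{"linear": [0,0,0.02],"delta_rot": [0,0,0],"fingers": 0.085},{"linear": [0,0,0.01],"delta_rot": [0,0,0],"fingers": 0.085},{"linear": [0,0,0],"delta_rot": [0,0,0],"fingers": 0.085}])

```text
clock: 13.43
position: [0.518, 0.1748, 0.0603]
ee_rot: [-0.002, 0.765, 0.644, -0.003]
contact_force: [-0.1, 0.2, 0.4]
width: 0.0851
```

```bash
python3 - <<'E'
from h import *
go([.5218,.1759,.028],80.3)
E
```

```text
pos [0.518  0.1748 0.0603] lin [0.0018 0.0038 0.0323] rot [-0.41  0.08 -0.1 ] F [-0.1  0.2  0.4] t 13.4333 w 0.0851
```

Call:
send_rows(plan=[{"linear": [0.002,0.004,0.005],"delta_rot": [-0.4,0,0],"fingers": 0.085},{"linear": [0,0,0.01],"delta_rot": [0,0,0],"fingers": 0.085},{"linear": [0,0,0.008],"delta_rot": [0,0,0],"fingers": 0.085},{"linear": [0,0,0.005],"delta_rot": [0,0,0],"fingers": 0.085},{"linear": [0,0,0],"delta_rot": [0,0,0],"fingers": 0.085}])

```text
clock: 13.85
position: [0.5227, 0.1761, 0.029]
ee_rot: [0.0, 0.765, 0.644, -0.001]
contact_force: [0.4, 0.1, 0.7]
width: 0.0851
```

```bash
python3 - <<'E'
from h import *
go([.5218,.1759,.028],80.3)
E
```

```text
pos [0.5227 0.1761 0.029 ] lin [-0.0003 -0.0008  0.001 ] rot [-0.06  0.11 -0.12] F [0.4 0.1 0.7] t 13.85 w 0.0851
```

Call:
send_rows(force=70, plan=[{"linear": [0,0,0],"delta_rot": [0,0,0],"fingers": 0.055},{"linear": [0,0,0],"delta_rot": [0,0,0],"fingers": 0.055},{"linear": [0,0,0],"delta_rot": [0,0,0],"fingers": 0.055},{"linear": [0,0,0],"delta_rot": [0,0,0],"fingers": 0.055},{"linear": [0,0,0],"delta_rot": [0,0,0],"fingers": 0.055},{"linear": [0,0,0],"delta_rot": [0,0,0],"fingers": 0.055}])

```text
clock: 14.35
position: [0.523, 0.1761, 0.0302]
ee_rot: [0.001, 0.765, 0.644, -0.001]
contact_force: [0.7, 0.1, -2.6]
width: 0.0622
```

Call:
send_rows(plan=[{"linear": [0,-0.004,0],"delta_rot": [0,0,0],"fingers": 0.055},{"linear": [0,-0.008,0],"delta_rot": [0.5,0,0],"fingers": 0.055},{"linear": [0,-0.008,0],"delta_rot": [0.5,0,0],"fingers": 0.055}])

```text
clock: 14.6
position: [0.5056, 0.1794, 0.0307]
ee_rot: [-0.004, 0.765, 0.644, -0.004]
contact_force: [0.9, -0.1, -1.2]
width: 0.0624
```

```bash
python3 - <<'E'
from h import *
go([.5218,.1759,.029],80.3)
E
```

```text
pos [0.5056 0.1794 0.0307] lin [-0.0006  0.0166  0.0016] rot [-0.67  0.03 -0.11] F [ 0.9 -0.1 -1.2] t 14.6 w 0.0624
```

Call:
send_rows(plan=[{"linear": [0,-0.006,0.001],"delta_rot": [-0.6,0,0],"fingers": 0.055},{"linear": [0,-0.008,0.001],"delta_rot": [0,0,0],"fingers": 0.055},{"linear": [0,-0.008,0.0005],"delta_rot": [0,0,0],"fingers": 0.055},{"linear": [0,-0.004,0],"delta_rot": [0,0,0],"fingers": 0.055},{"linear": [0,0,0],"delta_rot": [0,0,0],"fingers": 0.055}])

```text
clock: 15.02
position: [0.4755, 0.1846, 0.0295]
ee_rot: [-0.0, 0.765, 0.644, -0.0]
contact_force: [0.3, -0.2, -1.0]
width: 0.0624
```

```bash
python3 - <<'E'
from h import *
go([.5218,.1759,.029],80.3)
save("wrist","w4");a=cv2.imread("pics/w4.png");manip.find_in
save("scene","s4");b=cv2.imread("pics/s4.png")[180:300,280:430]
cv2.imwrite("pics/c4.png",np.hstack([cv2.resize(a,(480,360)),cv2.resize(b,(320,360)[::1])]))
E
```

```text
pos [0.4755 0.1846 0.0295] lin [-0.0007  0.0471  0.0005] rot [-0.01  0.01 -0.06] F [ 0.3 -0.2 -1. ] t 15.0167 w 0.0624
```

View pics/c4.png

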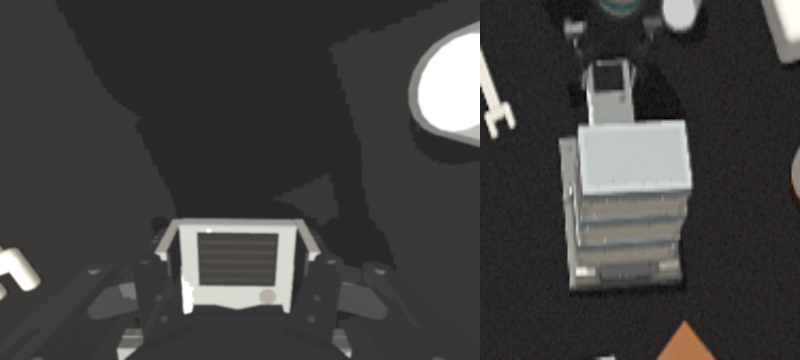

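The plate is pinched on both sides, drawn out flat on the apron (x ≈ -77 mm in the stand frame), and the three boxes stand upright. Next I'll lift and measure the tray.

Call:
send_rows(plan=[{"linear": [0,-0.008,0],"delta_rot": [0,0,0],"fingers": 0.055},{"linear": [0,-0.004,-0.006],"delta_rot": [0,0,0],"fingers": 0.055},{"linear": [0,-0.003,-0.015],"delta_rot": [0,0,0],"fingers": 0.055},{"linear": [0,-0.003,-0.02],"delta_rot": [0,0,0],"fingers": 0.055},{"linear": [0,-0.003,-0.025],"delta_rot": [0,0,0],"fingers": 0.055},{"linear": [0,-0.003,-0.025],"delta_rot": [0,0,0],"fingers": 0.055},{"linear": [0,0,-0.025],"delta_rot": [0,0,0],"fingers": 0.055},{"linear": [0,0,-0.015],"delta_rot": [0,0,0],"fingers": 0.055},{"linear": [0,0,0],"delta_rot": [0,0,0],"fingers": 0.055}])

```text
clock: 15.87
position: [0.4429, 0.1886, 0.1623]
ee_rot: [-0.006, 0.765, 0.644, -0.008]
contact_force: [0.4, 0.5, -2.4]
width: 0.0624
```

```bash
python3 - <<'E'
from h import *
c=cam("top")
m=manip.get_image("top");cv2.imwrite("pics/t5.png",m[:,:,::-1])
m=cv2.imread("pics/t0.png")
g=cv2.cvtColor(m,cv2.COLOR_BGR2GRAY);g[:, :280]=0;g[:,380:]=0;g[:130]=0;g[245:]=0
ct=max(cv2.findContours((g>110).astype(np.uint8),0,2)[0],key=cv2.contourArea)
w=atz(ct[:,0,:].astype(float),.066,c)[:,:2]
print(cv2.minAreaRect((w*1000).astype(np.float32)))
b=cv2.boxPoints(cv2.minAreaRect(ct.astype(np.float32)));print(b,atz(b,.066,c).round(3))
go([.5218,.1759,.029],80.3)
s=manip.get_state();print(s["moment"].round(2))
cv2.imwrite("pics/t0d.png",cv2.resize(m[130:245,275:385],None,fx=5,fy=5,interpolation=cv2.INTER_CUBIC))
E
```

```text
((575.5, -175.19305419921875), (198.25906372070312, 248.47451782226562), 75.63844299316406)
[[286.40002 221.2    ]
 [304.98828 137.55293]
 [372.11768 152.47057]
 [353.52942 236.11763]] [[ 0.478 -0.049  0.066]
 [ 0.72  -0.109  0.066]
 [ 0.672 -0.302  0.066]
 [ 0.431 -0.24   0.066]]
pos [0.4423 0.1884 0.1611] lin [0.0021 0.0833 0.1303] rot [-1.21  0.36 -0.17] F [ 0.1  0.7 -2.1] t 15.9167 w 0.0622
[0.01 0.1  0.04]
```

View pics/t0d.png

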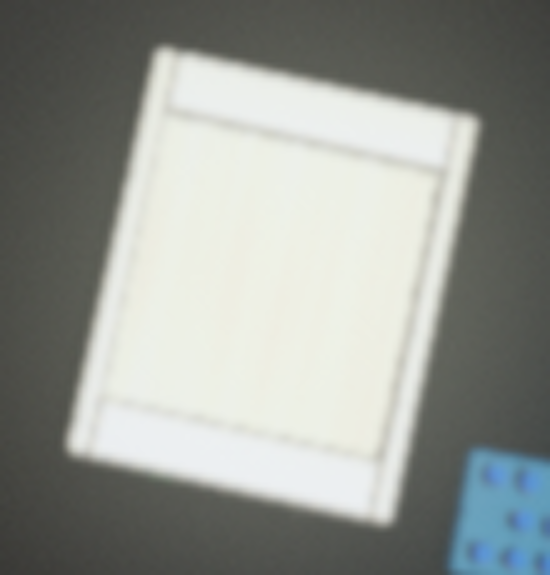

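The tray floor corners at crop (167,115), (440,170), (380,460) and (105,400) put its centre at about (0.574, -0.176) with yaw about -14.3°. The 2 N load shows the plate is held.

Call:
send_rows(plan=[{"linear": [-0.03,0,0],"delta_rot": [-1.2,0.3,0],"fingers": 0.055},{"linear": [-0.036,0,0],"delta_rot": [0,0,0],"fingers": 0.055},{"linear": [-0.036,0,0],"delta_rot": [0,0,0],"fingers": 0.055},{"linear": [-0.036,0,0],"delta_rot": [0,0,0],"fingers": 0.055},{"linear": [-0.036,0,0],"delta_rot": [0,0,0],"fingers": 0.055},{"linear": [-0.036,0,0],"delta_rot": [0,0,0],"fingers": 0.055},{"linear": [-0.036,0,0],"delta_rot": [0,0,0],"fingers": 0.055},{"linear": [-0.03,0,0],"delta_rot": [0,0,0],"fingers": 0.055},{"linear": [-0.015,0,0],"delta_rot": [0,0,0],"fingers": 0.055},{"linear": [0,0,0],"delta_rot": [0,0,0],"fingers": 0.055}])

```text
clock: 16.75
position: [0.3811, -0.1054, 0.147]
ee_rot: [-0.01, 0.763, 0.646, -0.006]
contact_force: [0.6, 0.5, -2.6]
width: 0.0623
```

```bash
python3 - <<'E'
from h import *
go([.518,-.1618,.125],75.7)
E
```

```text
pos [ 0.3811 -0.1054  0.147 ] lin [-0.0332  0.1448  0.0186] rot [-1.32 -0.1   4.84] F [ 0.6  0.5 -2.6] t 16.75 w 0.0623
```

Call:
send_rows(plan=[{"linear": [-0.033,0,0],"delta_rot": [-1.3,-0.1,4.8],"fingers": 0.055},{"linear": [0,0.03,0],"delta_rot": [0,0,0],"fingers": 0.055},{"linear": [0,0.035,0],"delta_rot": [0,0,0],"fingers": 0.055},{"linear": [0,0.035,0],"delta_rot": [0,0,0],"fingers": 0.055},{"linear": [0,0.03,0],"delta_rot": [0,0,0],"fingers": 0.055},{"linear": [0,0.01,0],"delta_rot": [0,0,0],"fingers": 0.055},{"linear": [0,0,0],"delta_rot": [0,0,0],"fingers": 0.055}])

```text
clock: 17.33
position: [0.5063, -0.1714, 0.1338]
ee_rot: [-0.012, 0.794, 0.608, -0.003]
contact_force: [-0.4, -0.4, -1.7]
width: 0.0624
```

```bash
python3 - <<'E'
from h import *
go([.518,-.1618,.09],75.7)
E
```

```text
pos [ 0.5063 -0.1714  0.1338] lin [0.0119 0.0098 0.0437] rot [-1.31 -0.52 -0.86] F [-0.4 -0.4 -1.7] t 17.3333 w 0.0624
```

Call:
send_rows(plan=[{"linear": [0.012,0.01,0],"delta_rot": [-1.3,-0.5,-0.9],"fingers": 0.055},{"linear": [0,0,0.01],"delta_rot": [0,0,0],"fingers": 0.055},{"linear": [0,0,0.015],"delta_rot": [0,0,0],"fingers": 0.055},{"linear": [0,0,0.01],"delta_rot": [0,0,0],"fingers": 0.055},{"linear": [0,0,0],"delta_rot": [0,0,0],"fingers": 0.055},{"linear": [0,0,0],"delta_rot": [0,0,0],"fingers": 0.055}])

```text
clock: 17.83
position: [0.5097, -0.1548, 0.091]
ee_rot: [-0.009, 0.788, 0.616, -0.005]
contact_force: [-0.1, 0.5, -2.4]
width: 0.0623
```

```bash
python3 - <<'E'
from h import *
go([.518,-.1618,.075],75.7)
save("wrist","w6")
E
```

```text
pos [ 0.5097 -0.1548  0.091 ] lin [-0.0048  0.01    0.0158] rot [-1.11 -0.21  0.29] F [-0.1  0.5 -2.4] t 17.8333 w 0.0623
```

View pics/w6.png

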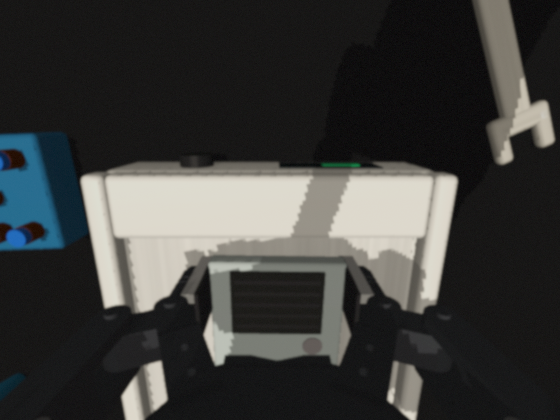

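The plate is held square over the tray. The front wall's inner edge is at row 237 and the plate front at row 258. I'll centre it by 10 mm, then lower.

Call:
send_rows(plan=[{"linear": [-0.005,0.011,0],"delta_rot": [-1.1,-0.2,0.3],"fingers": 0.055},{"linear": [0,0,0],"delta_rot": [0,0,0],"fingers": 0.055},{"linear": [0,0,0.006],"delta_rot": [0,0,0],"fingers": 0.055},{"linear": [0,0,0.004],"delta_rot": [0,0,0],"fingers": 0.055},{"linear": [0,0,0],"delta_rot": [0,0,0],"fingers": 0.055}])

```text
clock: 18.3
position: [0.5206, -0.1643, 0.0823]
ee_rot: [0.003, 0.79, 0.613, 0.001]
contact_force: [0.6, 0.6, -2.0]
width: 0.0624
```

```bash
python3 - <<'E'
from h import *
go([.518,-.1618,.071],75.7)
E
```

```text
pos [ 0.5206 -0.1643  0.0823] lin [ 0.0017 -0.0032  0.0113] rot [ 0.32  0.07 -0.11] F [ 0.6  0.6 -2. ] t 18.3 w 0.0624
```

Call:
send_rows(plan=[{"linear": [0.0015,-0.003,0.003],"delta_rot": [0.3,0,0],"fingers": 0.055},{"linear": [0,0,0.004],"delta_rot": [0,0,0],"fingers": 0.055},{"linear": [0,0,0.002],"delta_rot": [0,0,0],"fingers": 0.055},{"linear": [0,0,0.001],"delta_rot": [0,0,0],"fingers": 0.055}])

```text
clock: 18.63
position: [0.5179, -0.162, 0.0715]
ee_rot: [0.0, 0.79, 0.613, -0.0]
contact_force: [-3.5, -0.2, 13.9]
width: 0.0621
```

Call:
send_rows(plan=[{"linear": [0,0,0.0015],"delta_rot": [0,0,0],"fingers": 0.055},{"linear": [0,0,0.001],"delta_rot": [0,0,0],"fingers": 0.055},{"linear": [0,0,0.001],"delta_rot": [0,0,0],"fingers": 0.055}])

```text
clock: 18.88
position: [0.5179, -0.162, 0.0716]
ee_rot: [0.001, 0.79, 0.613, -0.0]
contact_force: [-2.3, 0.2, 5.7]
width: 0.0624
```

Call:
send_rows(plan=[{"linear": [0,0,0.001],"delta_rot": [0,0,0],"fingers": 0.055},{"linear": [0,0,0.001],"delta_rot": [0,0,0],"fingers": 0.055},{"linear": [0,0,0.001],"delta_rot": [0,0,0],"fingers": 0.055}])

```text
clock: 19.13
position: [0.5178, -0.162, 0.0716]
ee_rot: [0.001, 0.79, 0.613, -0.0]
contact_force: [-3.2, -0.0, 5.4]
width: 0.0624
```

Call:
send_rows(force=20, plan=[{"linear": [0,0,-0.001],"delta_rot": [0,0,0],"fingers": 0.066},{"linear": [0,0,0],"delta_rot": [0,0,0],"fingers": 0.07},{"linear": [0,0,0],"delta_rot": [0,0,0],"fingers": 0.078},{"linear": [0,0,0],"delta_rot": [0,0,0],"fingers": 0.085},{"linear": [0,0,0],"delta_rot": [0,0,0],"fingers": 0.085},{"linear": [0,0,0],"delta_rot": [0,0,0],"fingers": 0.085}])

```text
clock: 19.63
position: [0.5199, -0.1627, 0.0737]
ee_rot: [0.004, 0.79, 0.613, 0.001]
contact_force: [-0.1, 1.3, 0.1]
width: 0.0849
```

Call:
send_rows(plan=[{"linear": [0,0,-0.01],"delta_rot": [0,0,0],"fingers": 0.085},{"linear": [0,0,-0.025],"delta_rot": [0,0,0],"fingers": 0.085},{"linear": [0,0,-0.035],"delta_rot": [0,0,0],"fingers": 0.085},{"linear": [0,0,-0.035],"delta_rot": [0,0,0],"fingers": 0.085},{"linear": [0,-0.03,-0.03],"delta_rot": [0,0,0],"fingers": 0.085},{"linear": [0,-0.04,0],"delta_rot": [0,0,0],"fingers": 0.085},{"linear": [0,-0.04,0],"delta_rot": [0,0,0],"fingers": 0.085},{"linear": [0,-0.03,0],"delta_rot": [0,0,0],"fingers": 0.085},{"linear": [0,0,0],"delta_rot": [0,0,0],"fingers": 0.085}])

```text
clock: 20.38
position: [0.3825, -0.1274, 0.2165]
ee_rot: [0.005, 0.79, 0.614, 0.002]
contact_force: [0.1, -0.0, 0.5]
width: 0.0852
```

```bash
python3 - <<'E'
from h import *
go([.518,-.1618,.071],75.7)
save("top","t7");save("scene","s7");a=cv2.imread("pics/t7.png");b=cv2.imread("pics/s7.png")
c=lambda m,r:cv2.resize(m[r[0]:r[1],r[2]:r[3]],(400,300),interpolation=cv2.INTER_CUBIC)
cv2.imwrite("pics/c7.png",np.vstack([np.hstack([c(a,(125,245,240,400)),c(a,(130,238,150,294))]),np.hstack([c(b,(200,320,170,330)),c(b,(190,295,290,430))])]))
E
```

```text
pos [ 0.3825 -0.1274  0.2165] lin [0.0007 0.1383 0.147 ] rot [0.61 0.23 0.02] F [ 0.1 -0.   0.5] t 20.3833 w 0.0852
```

View pics/c7.png

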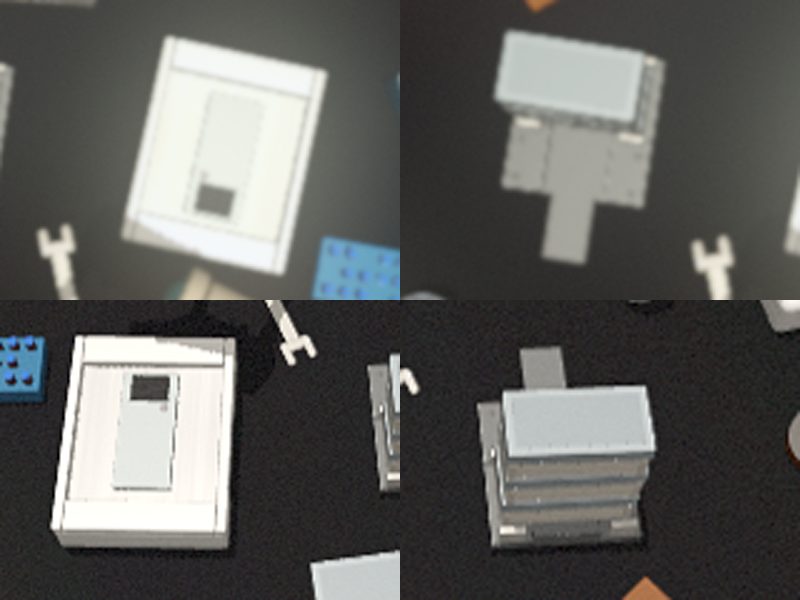

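The plate lies flat in the middle of the tray, the boxes stand square between the lugs, and the spanner and rack are undisturbed. I'm handing in.

```bash
python3 -c "
from rig import manip
print(manip.sign_off())"
```

```text
the job is handed in; nothing more can be done
None
```

I handed the job in at about 20 s of the 66 s allowed. `sign_off` gives no verdict.

- **Dragging:** I pressed on the thumb pad with about 14 N and pulled the plate forward with about 7 N, until 39 mm of it was out past the mouth. The highest pressing force I read was 14.6 N, against the 28 N limit. Forces were read only at the end of each move.
- **Drawing clear and placing:** I gripped the plate by the sides and drew it to stand x of about -77 mm, still flat. I then lifted it and lowered it square into the chiller tray. The fingertips touched the tray floor first, so the plate dropped the last 7 mm or so on release. That drop is an estimate.

**Last checks:**
- The top and scene pictures show the plate lying flat near the middle of the tray.
- They show the three boxes stacked upright between the lugs. I judged by eye that the lowest box has settled onto the rims; I did not measure it.
- The spanner and vial rack look unmoved. I did not check the other bystanders again after the last move, but nothing touched them as far as I could tell.
- The arm was clear of everything, with about 0.5 N on the tool.

**What disagreed:** early in the drag the tool tilted and drifted sideways by about 1.5 mm. I corrected both, and the plate then followed the fingers without slipping.

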